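# Offer up a sycamore plaque over its glued pocket

## Robot

A 7-joint arm with a two-finger parallel gripper is mounted at the origin on the work surface. World frame = base frame: x ahead of the robot, y to its left, z up, the work surface at z = 0. Lengths are in m, angles in rad, forces in N, time in s.
With the tool pointing down it reaches from about 0.4 to 0.925 m from the base axis. Payload 5.6 kg.
Tool frame: the origin (TCP) lies midway between the tips of the shut fingers; the grasp point (between the pads) lies 19 mm behind it; z points along the fingers, y is the line along which they close (so a half turn about z gives the same grasp; the last joint's range is limited). The gripper opens to 85 mm and grips with 20 to 120 N. Pads are 22 mm wide; open, the fingers measure 114 mm over their backs; the gripper's body (76 mm by 85 mm) begins 54 mm behind the grasp point. The pads swing forward as they close: fully open they stand 13 mm farther back than shut.
Start: joints at [1.236, 0.468, -0.012, 1.603, 0.006, 1.071, -0.056], TCP at [0.187, -0.623, 0.231] pointing down, gripper open.
Joint ranges: [-2.53, 2.53], [-0.31, 2.02], [-1.57, 1.55], [0.28, 2.44], [-1.29, 4.43], [0.15, 1.84], [-2.92, 2.92]. Speed limits (rad/s): [2.57, 2.57, 3.14, 3.14, 3.14, 3.14, 3.14].

## Interface

Orientations are given as a unit quaternion [x, y, z, w].
In Python, from station import env, vision gives the robot as it stands.
- The arm moves only by the shell command python3 -m pendant 'ROWS' [FORCE]. ROWS is text: rows parted by semicolons, each of 7 numbers parted by spaces: the opening, from -1 (shut) to 1 (fully open), then the shift along the tool's x, y, z in units of 0.4 m (1.0 is 0.4 m), then the turn, a rotation vector about the tool's x, y, z in units of pi/2 rad (1.0 is pi/2 rad). A call has 1 to 5 rows; each row shifts and turns the commanded pose from where the row before left it, along the tool's axes as they then stand; what a row does not reach is not made up. A row lasts 1/12 s, in which the tool goes at most 41.7 mm and 7.16 degrees, less where a joint would pass 70% of its speed; a pose out of reach is approached as far as the arm can. A call with a number of a shift or a turn outside -1 to 1 is refused whole. A call with a gripper value outside its range is refused whole. The fingers move at their own pace and stop on an object; FORCE is the grip in N (left out, the last holds). Time passes only in rows, so rows that do not move let the fingers close. It gives the time, the measured TCP pose, the force, the opening and the grip force at its end, in the units of the state.
- env.observe(): the state, without advancing time (a new reading comes with each control period).
- vision.read_camera(name): name is "side" or "top"; returns the picture (400x640x3 uint8, red, green, blue); there is no depth.
- vision.get_calibration(name): a dict with "mtx" (3x3 intrinsics, pixels), "distortion" ([k1, k2, p1, p2, k3] as OpenCV has them; the pictures are not rectified), "rvec" (rotation vector, rad) and "tvec" (3), from world to camera coordinates, as OpenCV has them. Camera axes: x right, y down, z forward; pixel columns grow to the right and rows downward; lengths in m; the calibration is good to about 2 mm. A picture is of the moment at which its call begins. get_calibration takes no time and is no camera call.
- env.finish_job(): hands the job in; it is judged then, once.
The state is a dict: "t": time; "joints": joint angles; "joint_vel": joint speeds; "tau": joint torques, N m; "tool_pos": TCP position; "tcp_rot": TCP orientation; "contact_force": force on the tool from outside, world axes, zero at the start; "moment": the same for the moment, N m; "width": finger opening in m; "grip_force": force on a finger pad.
Only numpy, scipy, OpenCV 4.12 (cv2) and the standard library are available. Lean on these libraries where they do the work, as an engineer would, in place of code of your own. Each camera call takes 0.05 s, during which the arm holds its last target. There are 200 camera calls.

## Task

The pocket in the walnut panel clamped in the squaring jig has just been coated with a glue that grabs at first touch, so show the inlay to it before it goes down: pick up the sycamore plaque that has one corner clipped off (a suction lifter on its face gives the grip), carry it over the top of the jig's fence, and bring it to a stop level and squared up about 1 cm above the pocket, centred on it with clipped corner over clipped corner. Keep the plaque and the gripper from touching the jig, its panel or its clamps, and leave everything else on the table where it lies. Finish while still holding the plaque still in the air there: do not lower it in or let go.

Things in the scene. Friction and masses are not known exactly. Their poses are not given: they have to be found in the camera images.
- plaque: The plaque to offer up: pale sycamore, 90 (its x) x 66 (its y) x 6 mm, its +x +y corner cut off at 45 degrees (26 mm off each edge), loose, flat on the table, a hand suction lifter fixed on its upper face; about 130 g in all. Origin: centre of the underside of the full 90 x 66 outline; z up.
- lifter_grip (a point): Grip point in the lifter's bar, 42 mm straight above the plaque's origin; axes of the plaque. The aluminium bar is 60 mm long along the plaque's x, 16 mm wide along its y, and spans 30 to 48 mm above the underside, on a 14 mm steel stem over a black rubber cup 48 mm across, whose top is 14 mm above the underside. Grip across the 16 mm from above. The cup does not let go.
- plaque_clip (a point): Middle of the plaque's 45 degree cut edge, at the underside: 32 mm along +x and 20 mm along +y from the plaque's origin.
- jig: Squaring jig, unmovable, at another place and yaw each time: base 260 (x) x 200 (y) x 12 mm; 12 mm fence along the whole +y edge, top 75 mm above the table; end stop at +x, top 42 mm; walnut panel 190 x 140 mm, top 30 mm; at -y two toggle clamps up to 57 mm high, handles reaching 158 mm from the origin. Origin: centre of its underside, on the table; z up.
- pocket (a point): Centre of the empty pocket at the level of the panel's upper face, 30 mm above the table (x 20, y 12 mm in the jig's frame); axes of the jig. Pocket 93 (x) x 69 (y) mm, 5 mm deep, its +x +y corner filled at 45 degrees: the plaque's outline with 1.5 mm to spare. In register, the plaque's x and y point along this x and y and its origin is straight above this point.
- pocket_clip (a point): The point at panel level over which plaque_clip stands when the plaque is in register: 32 mm along +x and 20 mm along +y from the pocket's centre.
- fence_top (a point): Middle of the fence's upper edge, 75 mm above the table, at y 88 mm in the jig's frame; the fence runs 130 mm either way along the jig's x. The plaque starts on the fence's +y side, the pocket is on its -y side.
- spare_plaque: Spare plaque, not for this pocket, loose: a full rectangle 90 x 66 x 6 mm in the same sycamore with the same lifter (48 mm tall in all), all four corners square. Origin: centre of the underside. The two plaques may have swapped places.
- awl: Olive-wood awl lying on the table, 135 mm long along its x (handle to -x, 25 mm thick; steel point to +x), origin on the table under its middle.
- tweezers: Steel tweezers lying on the table, 135 mm long along x, about 15 mm wide, 9 mm high, origin on the table under the middle.
- palette_dish: White ceramic palette dish, 90 mm across, 22 mm high, origin at the centre of its underside.
- glue_jar: White jar of glue with a black cap, 58 mm across, 68 mm high, origin at the centre of its underside.
- seam_roller: Seam roller lying on the table, 155 mm long along x (handle to -x), 42 mm wide, 30 mm high, origin on the table 40 mm from the roller's axle.
- brass_weight: Round brass weight with a knob, 52 mm across, 60 mm high, origin at the centre of its underside.
- sample_board: Flat sycamore sample plaque with rows of inlaid dots, 110 x 75 x 8 mm, no lifter, origin at the centre of its underside.
There are look-alikes about, which are no part of the job. What is shaped like the plaque but blue or green is not meant.

How it is judged:
On the way:
1. the plaque, held in the gripper, passes over the top of the fence (contact force between the fingers and plaque above 0.5 N and z of plaque in the frame of fence_top above 0 m and y of plaque in the frame of fence_top between -0.03 and 0.03 m and x of plaque in the frame of fence_top between -0.15 and 0.15 m), for 0.04 s.
At the end, for the whole second after the job is handed in: Held still in the fingers, not touching the jig: underside 4-18 mm above the panel, centre within 5 mm of the pocket's, cut corner within 8 mm of the pocket's, squared within 0.08 rad, level within 0.06 rad; the spare plaque moved under 15 mm, other loose things under 20 mm (horizontal distance between plaque and pocket below 0.005 m and horizontal distance between plaque_clip and pocket_clip below 0.008 m and angle between the x axis of plaque and the x axis of jig, either way round below 0.08 rad and angle between plaque's own z axis and vertical below 0.06 rad and z of plaque in the frame of pocket between 0.004 and 0.018 m and contact force between the fingers and plaque above 1 N and contact force between plaque and jig below 0.1 N and linear speed of plaque below 0.02 m/s and distance of spare_plaque from where it was at the start of the episode below 0.015 m and distance of each of awl, tweezers, palette_dish, glue_jar, seam_roller, brass_weight, sample_board from where it was at the start of the episode below 0.02 m); the arm keeps its last pose, push and grip.
It fails at once if the plaque touches the jig, its panel, fence or clamps (contact force between plaque and jig above 0.3 N).
It fails at once if the robot touches the jig (contact force between any of the arm, the fingers and jig above 0.5 N).
It fails at once if the spare plaque is shifted by more than 15 mm (distance of spare_plaque from where it was at the start of the episode above 0.015 m).
It fails at once if another loose thing on the table is shifted by more than 20 mm (distance of any of awl, tweezers, palette_dish, glue_jar, seam_roller, brass_weight, sample_board from where it was at the start of the episode above 0.02 m).
It also fails if it takes over 48 s, if anything falls off the work surface, if the arm or the gripper's body presses on something with over 40 N, if the wrist force passes 120 N, or if a joint passes its speed limit or range.

## Working session

There is one attempt and no reset: what is moved stays moved. The work goes in short steps, Python scripts to look and compute and a shell command to move; the robot and the scene stay as the last step left them, time stands still between calls to the robot, and variables do not carry over. Pictures are saved under pics/ and viewed, at most 10 in all, crops included, and the job is handed in when it is done.

```bash
mkdir -p pics; ls; python3 - <<'E'
from station import env, vision
import cv2
for n in("top","side"):
    im=vision.read_camera(n); cv2.imwrite(f"pics/{n}0.png",im[:,:,::-1])
    c=vision.get_calibration(n); print(n,c)
print(env.observe())
E
```

```text
pics
top {'mtx': array([[450.1507555 ,   0.        , 322.14382905],
       [  0.        , 450.1507555 , 199.45803153],
       [  0.        ,   0.        ,   1.        ]]), 'distortion': array([0.01371628, 0.        , 0.        , 0.        , 0.        ]), 'rvec': array([ 2.12747084, -2.18856181,  0.14029042]), 'tvec': array([0.00644703, 0.56027123, 1.25512727])}
side {'mtx': array([[440.6819345 ,   0.        , 316.33402395],
       [  0.        , 440.6819345 , 198.52601335],
       [  0.        ,   0.        ,   1.        ]]), 'distortion': array([-0.08780274,  0.        ,  0.        ,  0.        ,  0.        ]), 'rvec': array([ 2.23781798, -0.61018207,  0.24511572]), 'tvec': array([-0.48184387,  0.24413816,  1.19380959])}
{'t': 0.1, 'joints': array([ 1.23598608,  0.46832584, -0.01160332,  1.60351008,  0.00600652,
        1.07139884, -0.05628384]), 'joint_vel': array([-0.00123256, -0.00286279, -0.00122398, -0.00339487,  0.00044312,
       -0.00110515,  0.00051644]), 'tau': array([ 9.75556177e-04, -5.33519876e+01,  2.13986845e-02, -2.51967770e+01,
        1.14586161e-02,  4.30679604e-03,  1.98569063e-05]), 'tool_pos': array([ 0.18679062, -0.62206913,  0.23041863]), 'tcp_rot': array([ 9.89377656e-01,  1.45365773e-01, -1.76446549e-04, -7.84284622e-04]), 'contact_force': array([ 0.01155977, -0.39267857, -0.05787214]), 'moment': array([-0.03363456, -0.01319851, -0.05624971]), 'grip_force': 0.0, 'width': 0.08583785679502907}
```

View pics/top0.png

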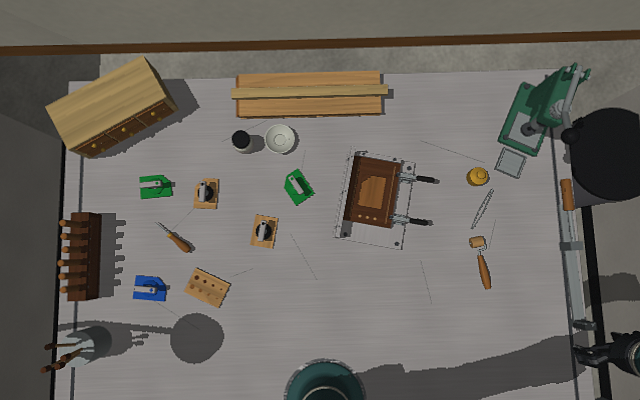

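View pics/side0.png

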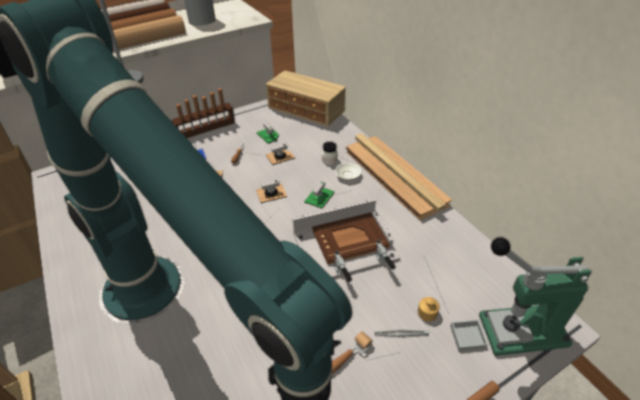

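The top view shows two sycamore candidates with lifters, at (206,193) and (265,230). The look-alikes are green (299,187), green (156,186), blue (150,288) and the sample board (208,287). The jig is at (378,200), with its fence on the left. Next is one close crop to choose between the candidates.

```bash
python3 - <<'E'
import cv2,numpy as np
im=cv2.imread("pics/top0.png")
a=cv2.resize(im[140:260,325:445],(600,600),interpolation=cv2.INTER_CUBIC)
b=cv2.resize(im[170:220,185:225],(200,250),interpolation=cv2.INTER_CUBIC)
c=cv2.resize(im[205:255,245:285],(200,250),interpolation=cv2.INTER_CUBIC)
o=np.zeros((600,800,3),np.uint8);o[:,:600]=a;o[:250,600:]=b;o[300:550,600:]=c
cv2.imwrite("pics/crop1.png",o)
E
```

```text
(no output)
```

View pics/crop1.png

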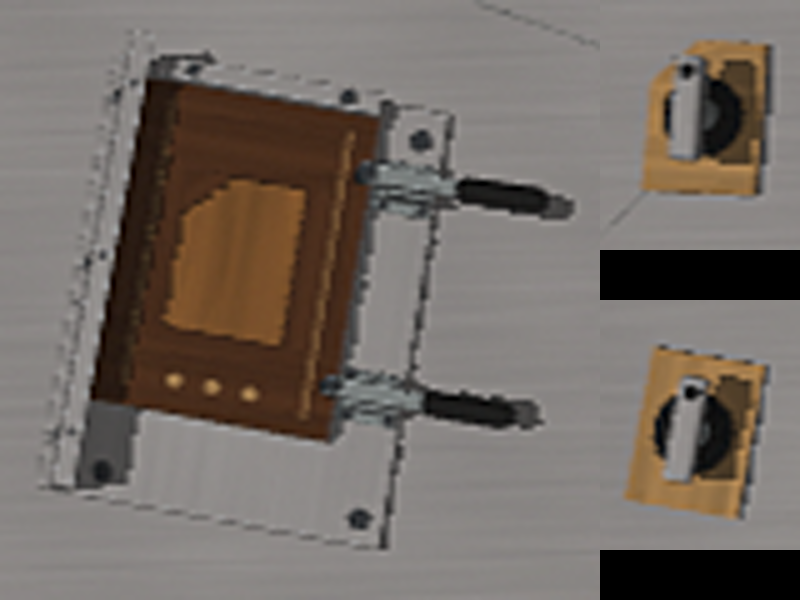

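The plaque at (206,193) has its upper-left corner clipped, so it is the one to pick. The one at (265,230) is a full rectangle and must be the spare. The pocket's clipped corner is also at the upper left, about (362,182). Next I measure both.

```bash
cat > h.py <<'E'
import cv2,numpy as np
from station import env,vision
def ray(n,px):
    c=vision.get_calibration(n);u=cv2.undistortPoints(np.float64(px).reshape(-1,1,2),c["mtx"],c["distortion"]).reshape(-1,2)
    R=cv2.Rodrigues(c["rvec"])[0];C=-R.T@c["tvec"]
    return C,np.c_[u,np.ones(len(u))]@R
def plane(n,px,z):
    C,d=ray(n,px);return (C+d*((z-C[2])/d[:,2])[:,None])[:,:2]
def blob(n,img,box,z,lo,hi,S=8):
    x0,y0,x1,y1=box
    big=cv2.resize(img[y0:y1,x0:x1],None,fx=S,fy=S,interpolation=cv2.INTER_CUBIC)
    m=cv2.inRange(cv2.cvtColor(big,cv2.COLOR_BGR2HSV),lo,hi)
    m=cv2.morphologyEx(m,cv2.MORPH_OPEN,np.ones((9,9)))
    k=max(cv2.findContours(m,cv2.RETR_EXTERNAL,cv2.CHAIN_APPROX_NONE)[0],key=cv2.contourArea)
    h=cv2.convexHull(k).reshape(-1,2)
    px=(h+0.5)/S-0.5+[x0,y0]
    w=plane(n,px,z); r=cv2.minAreaRect(w.astype(np.float32)*1000)
    ap=cv2.approxPolyDP((w*1000).astype(np.float32).reshape(-1,1,2),5,True).reshape(-1,2)
    return r,ap,m
E
python3 - <<'E'
from h import *
np.set_printoptions(precision=1,suppress=True)
im=cv2.imread("pics/top0.png")
print("cam",ray("top",[[320,200]])[0],ray("side",[[320,200]])[0])
for p in[(365,190),(375,195),(385,205),(370,160),(396,200),(200,205),(215,175)]: print(p,cv2.cvtColor(im,cv2.COLOR_BGR2HSV)[p[1],p[0]])
for nm,box,z,lo in(("plaque",(188,170,226,216),6,(8,90,60)),("spare",(245,205,287,255),6,(8,90,60)),("pocket",(350,170,392,216),25,(8,90,105)),("pocket110",(350,170,392,216),25,(8,90,90)),("panel",(335,140,410,235),30,(0,90,20))):
    r,ap,m=blob("top",im,box,z/1000,lo,(30,255,255)); print(nm,np.array(r[0]),np.array(r[1]),r[2]);print(ap.tolist())
E
```

```text
cam [ 0.4 -0.   1.3] [ 0.1 -0.9  1. ]
(365, 190) [ 14 166 123]
(375, 195) [ 14 166 118]
(385, 205) [ 11 159  77]
(370, 160) [ 11 159  69]
(396, 200) [90  4 69]
(200, 205) [ 17 133 148]
(215, 175) [ 12   9 139]
plaque [593.  331.5] [67.3 90.5] 85.77325439453125
[[634.240966796875, 295.8787841796875], [547.3677368164062, 302.02581787109375], [551.7974243164062, 367.57733154296875], [616.3125610351562, 361.4647216796875], [637.9562377929688, 335.5486145019531]]
spare [476.3 163.2] [67.2 90.6] 78.75439453125
[[526.0872192382812, 185.51768493652344], [513.3126831054688, 122.27777099609375], [426.81817626953125, 140.2594451904297], [439.8075866699219, 204.0548095703125]]
pocket [ 582.  -152.8] [68.1 92. ] 77.80620574951172
[[626.8362426757812, -153.7041473388672], [619.4132690429688, -194.4864044189453], [531.1326904296875, -174.91920471191406], [546.6953735351562, -112.05677795410156], [607.017333984375, -124.90474700927734]]
pocket110 [ 582.  -152.9] [69.7 93.4] 77.96286010742188
[[627.2357177734375, -152.629150390625], [619.3927612304688, -195.21279907226562], [530.7504272460938, -175.62330627441406], [546.725830078125, -110.97469329833984], [607.0479736328125, -123.81636047363281]]
panel [ 581.2 -153.6] [137.1 191.6] 77.97566223144531
[[686.7468872070312, -108.27007293701172], [660.04931640625, -238.9197998046875], [475.2996826171875, -200.35629272460938], [501.90576171875, -69.10596466064453]]
```

The measured sizes match the given ones. Plaque: 90.5×67.3 mm at (0.593, 0.3315), yaw about -4.2°. Pocket: 93.4×69.7 mm at (0.582, -0.153), yaw about -12.1°, which agrees with the panel outline. I turn the tool first, then travel high.

```bash
cat > go.py <<'E'
import sys,numpy as np
from station import env
from scipy.spatial.transform import Rotation as R
s=env.observe(); r=R.from_quat(s["tcp_rot"]); M=r.as_matrix()
x,y,z,yaw=map(float,sys.argv[1:5])
t=R.from_euler('z',yaw,degrees=True)*R.from_euler('x',180,degrees=True)
print("t %.2f"%s["t"],"pos",s["tool_pos"].round(4),"yaw %.2f"%np.degrees(np.arctan2(M[1,0],M[0,0])),"w %.4f g %.1f"%(s["width"],s["grip_force"]),"F",s["contact_force"].round(1))
print("shift units",(M.T@(np.array([x,y,z])-s["tool_pos"])/0.4).round(4),"turn units",((r.inv()*t).as_rotvec()/(np.pi/2)).round(4),"j",s["joints"].round(2))
E
python3 -m pendant '1 0 0 0 0 0 0.0775; 1 0 0 0 0 0 0.0775; 1 0 0 0 0 0 0.0775' 
python3 go.py 0.593 0.3315 0.2 -4.2
```

```text
t: 0.35
tool_pos: [0.1867, -0.6222, 0.2307]
tcp_rot: [0.999, -0.04, -0.0, -0.001]
contact_force: [0.2, 0.1, 0.1]
width: 0.0853
grip_force: 0.0
t 0.35 pos [ 0.1867 -0.6222  0.2307] yaw -4.57 w 0.0853 g 0.0 F [0.2 0.1 0.1]
shift units [ 0.8227 -2.4576  0.0789] turn units [-0.0006  0.0002 -0.0041] j [ 1.18  0.47  0.07  1.61 -0.03  1.07 -0.4 ]
```

```bash

python3 -m pendant '1 0.027 -0.081 0 0 0 0; 1 0.027 -0.081 0 0 0 0; 1 0.027 -0.081 0 0 0 0; 1 0.027 -0.081 0 0 0 0; 1 0.027 -0.081 0 0 0 0' >/dev/null
python3 -m pendant '1 0.027 -0.081 0 0 0 0; 1 0.027 -0.081 0 0 0 0; 1 0.027 -0.081 0 0 0 0; 1 0.027 -0.081 0 0 0 0; 1 0.027 -0.081 0 0 0 0'
python3 go.py 0.593 0.3315 0.2 -4.2
```

```text
t: 1.18
tool_pos: [0.3186, -0.3056, 0.2311]
tcp_rot: [0.999, -0.037, -0.0, -0.0]
contact_force: [0.7, 0.0, 0.1]
width: 0.0852
grip_force: 0.0
t 1.18 pos [ 0.3186 -0.3056  0.2311] yaw -4.22 w 0.0852 g 0.0 F [0.7 0.  0.1]
shift units [ 0.5672 -1.6389  0.0776] turn units [-0.      0.0002 -0.0002] j [ 0.79  0.12 -0.11  2.08  0.02  0.94 -0.97]
```

```bash

python3 -m pendant '1 0.028 -0.081 0 0 0 0; 1 0.028 -0.081 0 0 0 0; 1 0.028 -0.081 0 0 0 0; 1 0.028 -0.081 0 0 0 0; 1 0.028 -0.081 0 0 0 0' >/dev/null
python3 -m pendant '1 0.028 -0.081 0 0 0 0; 1 0.028 -0.081 0 0 0 0; 1 0.028 -0.081 0 0 0 0; 1 0.028 -0.081 0 0 0 0; 1 0.028 -0.081 0 0 0 0' >/dev/null
python3 -m pendant '1 0.028 -0.081 0 0 0 0; 1 0.028 -0.081 0 0 0 0; 1 0.028 -0.081 0 0 0 0; 1 0.028 -0.081 0 0 0 0; 1 0.028 -0.081 0 0 0 0' >/dev/null
python3 -m pendant '1 0.028 -0.081 0 0 0 0; 1 0.028 -0.081 0 0 0 0; 1 0.028 -0.081 0 0 0 0; 1 0.028 -0.081 0 0 0 0; 1 0 0 0 0 0 0' >/dev/null
python3 go.py 0.593 0.3315 0.12 -4.2
```

```text
t 2.85 pos [0.5756 0.2982 0.2304] yaw -3.84 w 0.0855 g 0.0 F [-0.9  0.2 -0. ]
shift units [ 0.0382 -0.0845  0.2763] turn units [-0.0032  0.0008  0.004 ] j [-0.18  0.52 -0.49  1.58  0.26  1.1  -2.37]
```

```bash

python3 -m pendant '1 0.019 -0.042 0.07 0 0 0.002; 1 0.019 -0.042 0.07 0 0 0.002; 1 0 0 0.07 0 0 0; 1 0 0 0.066 0 0 0; 1 0 0 0 0 0 0' >/dev/null
python3 -m pendant '1 0 0 0 0 0 0; 1 0 0 0 0 0 0' >/dev/null
python3 go.py 0.593 0.3315 0.024 -4.2
```

```text
t 3.43 pos [0.5942 0.3236 0.1223] yaw -4.59 w 0.0855 g 0.0 F [-0.1 -0.2  0.3]
shift units [-0.0049 -0.0191  0.2457] turn units [-0.0007 -0.0008 -0.0043] j [-0.25  0.68 -0.44  1.59  0.34  0.95 -2.45]
```

```bash

python3 -m pendant '1 -0.005 -0.019 0 0 0 -0.004; 1 0 0 0.04 0 0 0; 1 0 0 0.04 0 0 0; 1 0 0 0.04 0 0 0; 1 0 0 0.04 0 0 0' >/dev/null
python3 -m pendant '1 0 0 0 0 0 0; 1 0 0 0 0 0 0; 1 0 0 0 0 0 0' >/dev/null
python3 go.py 0.593 0.3315 0.024 -4.2
```

```text
t 4.10 pos [0.5928 0.3318 0.0582] yaw -4.20 w 0.0855 g 0.0 F [-0.  -0.1 -0. ]
shift units [0.0004 0.0009 0.0855] turn units [-0.0008 -0.001  -0.    ] j [-0.28  0.76 -0.41  1.61  0.38  0.85 -2.48]
```

```bash

python3 -m pendant '1 0 0 0.03 0 0 0; 1 0 0 0.03 0 0 0; 1 0 0 0.025 -0.001 -0.001 0; 1 0 0 0 0 0 0; 1 0 0 0 0 0 0' >/dev/null
python3 go.py 0.593 0.3315 0.024 -4.2
python3 -m pendant '0 0 0 0 0 0 0; -0.3 0 0 0 0 0 0; -0.5 0 0 0 0 0 0; -0.7 0 0 0 0 0 0; -1 0 0 0 0 0 0' 50
python3 -m pendant '-1 0 0 0 0 0 0; -1 0 0 0 0 0 0; -1 0 0 0 0 0 0; -1 0 0 0 0 0 0; -1 0 0 0 0 0 0' 50 >/dev/null
python3 go.py 0.593 0.3315 0.17 -4.2
```

```text
t 4.52 pos [0.5914 0.3306 0.0214] yaw -4.20 w 0.0853 g 0.0 F [ 0.1  0.3 -0.3]
shift units [ 0.0038 -0.0024 -0.0065] turn units [ 0.0018  0.0023 -0.0001] j [-0.29  0.81 -0.39  1.62  0.4   0.8  -2.5 ]
t: 4.93
tool_pos: [0.5924, 0.3311, 0.0232]
tcp_rot: [0.999, -0.037, -0.001, 0.001]
contact_force: [0.7, 0.3, -0.1]
width: 0.0253
grip_force: 0.0
t 5.35 pos [0.5925 0.3313 0.0234] yaw -4.21 w 0.0150 g 49.4 F [-0.2  0.4  4.1]
shift units [ 1.000e-03 -1.000e-04 -3.666e-01] turn units [ 0.0007  0.0006 -0.0001] j [-0.29  0.8  -0.39  1.62  0.4   0.8  -2.5 ]
```

```bash

python3 -m pendant '-1 0 0 -0.02 0 0 0; -1 0 0 -0.04 0 0 0; -1 0 0 -0.06 0 0 0; -1 0 0 -0.08 0 0 0; -1 0 0 -0.08 0 0 0' >/dev/null
python3 -m pendant '-1 0 0 -0.06 0 0 0; -1 0 0 -0.025 0 0 0; -1 0 0 0 0 0 0; -1 0 0 0 0 0 0' >/dev/null
python3 go.py 0.582 -0.153 0.17 -12.1
python3 - <<'E'
from h import *
a=vision.read_camera("top")[140:270,160:330,::-1];b=vision.read_camera("side")[110:240,220:390,::-1]
cv2.imwrite("pics/lift.png",cv2.resize(np.hstack([a,b]),(800,306),interpolation=cv2.INTER_CUBIC))
E
```

```text
t 6.10 pos [0.5922 0.3308 0.1687] yaw -4.22 w 0.0150 g 48.8 F [-0.8  0.8 -1.1]
shift units [ 6.3700e-02  1.2081e+00 -9.0000e-04] turn units [0.0014 0.0009 0.0876] j [-0.25  0.63 -0.46  1.55  0.31  1.03 -2.44]
```

View pics/lift.png

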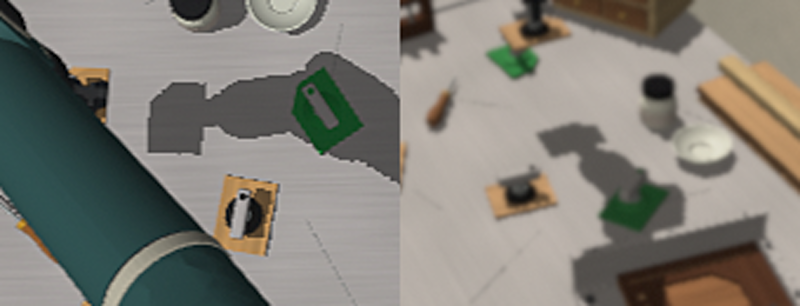

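The plaque is lifted: its clipped shadow is visible and the spare has not moved. I now carry it over the fence with the underside at about 147 mm.

```bash

python3 -m pendant '-1 0.002 0.03 0 0 0 0; -1 0.003 0.05 0 0 0 0; -1 0.003 0.05 0 0 0 0; -1 0.003 0.05 0 0 0 0; -1 0.003 0.05 0 0 0 0' >/dev/null
python3 -m pendant '-1 0.003 0.05 0 0 0 0; -1 0.003 0.05 0 0 0 0; -1 0.003 0.05 0 0 0 0; -1 0.003 0.05 0 0 0 0; -1 0.003 0.05 0 0 0 0' >/dev/null
python3 -m pendant '-1 0.003 0.05 0 0 0 0; -1 0.003 0.05 0 0 0 0; -1 0.003 0.05 0 0 0 0; -1 0.003 0.05 0 0 0 0; -1 0.003 0.05 0 0 0 0' >/dev/null
python3 go.py 0.582 -0.153 0.17 -12.1
python3 -m pendant '-1 0.003 0.05 0 0 0 0; -1 0.003 0.05 0 0 0 0; -1 0.003 0.05 0 0 0 0; -1 0.003 0.05 0 0 0 0; -1 0.003 0.05 0 0 0 0' >/dev/null
python3 -m pendant '-1 0.003 0.05 0 0 0 0; -1 0.003 0.05 0 0 0 0; -1 0.002 0.05 0 0 0 0; -1 0 0.04 0 0 0 0; -1 0 0.03 0 0 0 0' >/dev/null
python3 -m pendant '-1 0 0 0 0 0 0.044; -1 0 0 0 0 0 0.044; -1 0 0 0 0 0 0; -1 0 0 0 0 0 0' >/dev/null
python3 go.py 0.582 -0.153 0.12 -12.1
```

```text
t 7.45 pos [0.5873 0.0366 0.1678] yaw -4.25 w 0.0152 g 48.9 F [ 0.2  0.8 -1.8]
shift units [ 0.022   0.4738 -0.0045] turn units [0.0017 0.0027 0.0873] j [ 0.23  0.49 -0.45  1.79  0.26  0.93 -1.98]
t 8.62 pos [ 0.5833 -0.1493  0.1689] yaw -12.01 w 0.0153 g 48.9 F [ 0.9  0.4 -0.9]
shift units [-0.0009  0.0094  0.1222] turn units [0.0011 0.0018 0.001 ] j [ 0.48  0.49 -0.38  1.76  0.22  0.94 -1.77]
```

```bash

python3 -m pendant '-1 -0.001 0.009 0.03 0.001 0.002 0.001; -1 0 0 0.04 0 0 0; -1 0 0 0.04 0 0 0; -1 0 0 0.04 0 0 0; -1 0 0 0.02 0 0 0' >/dev/null
python3 -m pendant '-1 0 0 0 0 0 0; -1 0 0 0 0 0 0; -1 0 0 0 0 0 0' >/dev/null
python3 go.py 0.582 -0.153 0.0635 -12.1
python3 - <<'E'
from h import *
for n in("top","side"): cv2.imwrite(f"pics/{n}1.png",vision.read_camera(n)[:,:,::-1])
a=cv2.imread("pics/top1.png")[135:255,320:450];b=cv2.imread("pics/side1.png")[180:300,280:410]
cv2.imwrite("pics/c2.png",cv2.resize(np.hstack([a,b]),(800,369),interpolation=cv2.INTER_CUBIC))
E
```

```text
t 9.28 pos [ 0.5835 -0.1528  0.1024] yaw -12.18 w 0.0153 g 48.9 F [ 0.2  0.2 -0.5]
shift units [-0.0039  0.0013  0.0973] turn units [ 0.0001 -0.002  -0.0009] j [ 0.47  0.58 -0.36  1.8   0.27  0.81 -1.8 ]
```

View pics/c2.png

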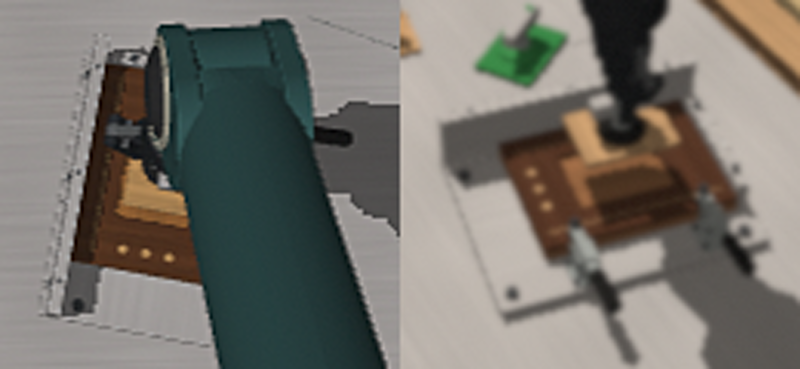

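The plaque is above the pocket and clear of the fence. Next I descend to about 11 mm above the panel, then check its corners.

```bash

python3 -m pendant '-1 -0.004 0.001 0.02 0 -0.002 -0.001; -1 0 0 0.025 0 0 0; -1 0 0 0.02 0 0 0; -1 0 0 0.012 0 0 0; -1 0 0 0.008 0 0 0' >/dev/null
python3 -m pendant '-1 0 0 0 0 0 0; -1 0 0 0 0 0 0; -1 0 0 0 0 0 0' >/dev/null
python3 go.py 0.582 -0.153 0.0645 -12.1
python3 - <<'E'
from h import *
np.set_printoptions(precision=1,suppress=True)
for n in("top","side"): cv2.imwrite(f"pics/{n}2.png",vision.read_camera(n)[:,:,::-1])
a=cv2.imread("pics/top2.png")[165:225,340:400];b=cv2.imread("pics/side2.png")[195:265,315:395]
cv2.imwrite("pics/c3.png",np.hstack([cv2.resize(a,(390,390),interpolation=cv2.INTER_CUBIC),cv2.resize(b,(400,350),interpolation=cv2.INTER_CUBIC).copy() if 0 else cv2.copyMakeBorder(cv2.resize(b,(400,350),interpolation=cv2.INTER_CUBIC),0,40,0,0,cv2.BORDER_CONSTANT)]))
# predicted corners of plaque upper face, if in register over measured pocket
th=np.radians(-12.1);A=np.array([[np.cos(th),-np.sin(th)],[np.sin(th),np.cos(th)]])
L=np.array([[-45,-33],[45,-33],[45,7],[19,33],[-45,33]])/1000
P=np.c_[L@A.T+[.582,-.153],np.full(5,.042+.006)]
for n in("top","side"):
    c=vision.get_calibration(n);print(n,cv2.projectPoints(P,c["rvec"],c["tvec"],c["mtx"],c["distortion"])[0].reshape(-1,2))
E
```

```text
t 10.05 pos [ 0.5814 -0.1529  0.0678] yaw -12.13 w 0.0149 g 48.9 F [-0.3  0.7 -0.5]
shift units [ 0.0015 -0.0001  0.0082] turn units [ 0.0001  0.0006 -0.0003] j [ 0.46  0.63 -0.34  1.82  0.29  0.75 -1.82]
top [[381.2 207.5]
 [386.4 176.7]
 [372.6 174.1]
 [362.1 181.3]
 [358.2 203.2]]
side [[339.4 242.8]
 [369.  235.2]
 [363.6 225.7]
 [352.1 221.8]
 [331.6 226.9]]
```

View pics/c3.png

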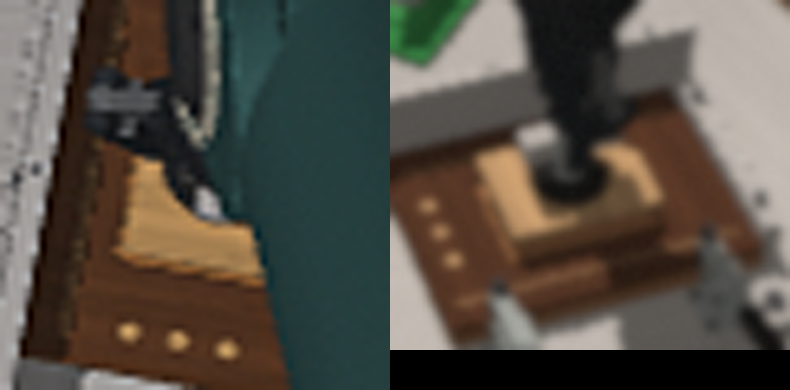

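In the top crop, the plaque's visible rear-left corner is at pixel (358.0, 203.3), against a predicted (358.2, 203.2). The side-view corners agree to about 1–2 px. So it is in register. I lower it the last 3 mm and let it settle.

```bash

python3 -m pendant '-1 0.001 0 0.004 0 0 0; -1 0 0 0.003 0 0 0; -1 0 0 0 0 0 0; -1 0 0 0 0 0 0; -1 0 0 0 0 0 0' >/dev/null
python3 -m pendant '-1 0 0 0 0 0 0; -1 0 0 0 0 0 0; -1 0 0 0 0 0 0; -1 0 0 0 0 0 0; -1 0 0 0 0 0 0' >/dev/null
python3 go.py 0.582 -0.153 0.0645 -12.1
python3 -m pendant '-1 0 0 0 0 0 0; -1 0 0 0 0 0 0; -1 0 0 0 0 0 0; -1 0 0 0 0 0 0; -1 0 0 0 0 0 0' >/dev/null
python3 go.py 0.582 -0.153 0.0645 -12.1
```

```text
t 10.98 pos [ 0.5815 -0.153   0.0648] yaw -12.13 w 0.0156 g 48.9 F [ 1.5  0.4 -1. ]
shift units [ 0.0012 -0.0003  0.0007] turn units [ 0.0002  0.0009 -0.0003] j [ 0.45  0.63 -0.34  1.82  0.29  0.74 -1.82]
t 11.40 pos [ 0.5815 -0.153   0.0648] yaw -12.13 w 0.0156 g 48.9 F [ 0.2  0.3 -1.7]
shift units [ 0.0011 -0.0003  0.0007] turn units [ 0.0002  0.0009 -0.0003] j [ 0.45  0.63 -0.34  1.82  0.29  0.74 -1.82]
```

The plaque is stationary, within 0.5 mm of the target in plan, level, and about 11 mm above the panel.

```bash
python3 -c "
from station import env
print(env.finish_job())"
```

```text
the job is handed in; nothing more can be done
None
```

I handed the job in at about 11.4 s of robot time, with the clipped plaque carried over the fence and held still and level about 11 mm above the pocket, by my measurements centred to about 1 mm and clipped corner over clipped corner; no verdict came back.

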